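# Push the tall slide cabinet home into its parking frame

## Robot

A 6-joint arm with a two-finger parallel gripper is mounted at the origin on the work surface. World frame = base frame: x ahead of the robot, y to its left, z up, the work surface at z = 0. Lengths are in mm, angles in rad, forces in N, time in s.
With the tool pointing down it reaches from about 300 to 775 mm from the base axis. Payload 14.6 kg.
Tool frame: the origin (TCP) lies at the very end of the fingers, on their centre line; the grasp point (between the pads) lies 19 mm behind it; z points along the fingers, y is the line along which they close (so a half turn about z gives the same grasp; the last joint's range is limited). The gripper opens to 94 mm and grips with 3 to 60 N. Pads are 16 mm wide; open, the fingers measure 119 mm over their backs; the gripper's body (75 mm by 177 mm) begins 78 mm behind the grasp point.
Start: joints at [1.137, 0.3, 1.521, -0, 1.321, -0.067], TCP at [197.243, 513.405, 205.446] pointing down, gripper open.
Joint ranges: [-3.03, 3.03], [-0.79, 2.21], [0.23, 2.52], [-1.04, 4.18], [0, 3.07], [-2.55, 2.55]. Speed limits (rad/s): [2.22, 2.22, 2.57, 3.14, 3.14, 3.14].

## Interface

Orientations are given as [roll, pitch, yaw] about the fixed x, y, z axes, in that order (R = Rz(yaw) Ry(pitch) Rx(roll)).
In Python, from cell import manip, eyes, ticket gives the robot as it stands. The module is installed in compiled form; this text tells all that it offers.
- The arm moves only by the tool arm_command, never from a script. Its argument "plan" is a list of rows, each a list of 5 numbers: the opening, from -1 (shut) to 1 (fully open), then the shift along the tool's x, y, z in m, then the turn about the tool's z in rad. In form: [[jaw, dx, dy, dz, roll], ...]. A call has 1 to 20 rows; each row shifts and turns the commanded pose from where the row before left it, along the tool's axes as they then stand; what a row does not reach is not made up. A row lasts 1/8 s, in which the tool goes at most 62.5 mm and 10.7 degrees, less where a joint would pass 70% of its speed; a pose out of reach is approached as far as the arm can. A call is refused whole if a number of a shift passes 0.0625 or a number of a turn 0.188, either way. A call with a gripper value outside its range is refused whole. The fingers move at their own pace and stop on an object; "newtons" is the grip in N (left out, the last holds). Time passes only in rows, so rows that do not move let the fingers close. It gives the time, the measured TCP pose, the force, the opening and the grip force at its end, in the units of the state.
- manip.read_state(): the state, without advancing time (a new reading comes with each control period).
- eyes.camera(name): name is "scene" or "top" or "wrist"; returns a dict with "img" (480x640x3 uint8, blue, green, red), "z_map" (480x640 float32, mm along the optical axis (not along the pixel's ray), 0 where there is no reading), "fx", "fy", "cx", "cy" (pixels), "eye" and "orientation" of the camera in the world. Camera axes: x right, y down, z forward; pixel columns grow to the right and rows downward; lengths in mm; the calibration is good to about 2 mm. A picture is of the moment at which its call begins.
- ticket.sign_off(): hands the job in; it is judged then, once.
The state is a dict: "clock": time; "joints": joint angles; "qd": joint speeds; "effort": joint torques, N m; "eef_pos": TCP position; "eef_rot": TCP orientation; "wrist_force": force on the tool from outside, world axes, zero at the start; "moment": the same for the moment, N m; "finger_gap": finger opening in mm; "finger_force": force on a finger pad.
Only numpy, scipy, OpenCV 4.12 (cv2) and the standard library are available. Lean on these libraries where they do the work, as an engineer would, in place of code of your own. Each camera call takes 0.05 s, during which the arm holds its last target. There are 200 camera calls.

## Task

Push the tall, heavy slide cabinet across the bench into its low parking frame until it is fully home, squarely against the rubber bumper at the back. It is top-heavy, so push slowly on its dark base tray only, keeping it flat on the bench without tipping it; do not touch the drawers or the carrying handle above the tray or lift the cabinet, leave the things around it where they are, and finish with the gripper clear.

Things in the scene. Friction and masses are not known exactly. Their poses are not given: they have to be found in the camera images.
- cabinet: Tall loose slide cabinet, about 1.4 kg, slides at 5 to 12 N. Its lowest part is a dark steel base tray 115 (x) by 130 (y) by 28 mm high; origin at the centre of the tray's underside, z up, +x pointing away from the robot, towards the frame. Push the tray's near (-x) face, at x = -57.5 mm. Pushed at half-height or above it tips over its far edge instead of sliding. Overall height 196 mm.
- frame: Low aluminium U fixed to the bench, open to the robot. Origin on the bench, where the cabinet's origin lies when home; +x = way in, y across. Side rails 20 mm high, x 14 to 62 mm, inner faces at y = +-73 mm; lead-ins flare out 17 degrees to x = -38 mm (mouth about 178 mm). Bumper face at x = 57.5 mm. Cabinet starts 115-140 mm short of home, up to 22 mm aside, turned up to 0.2 rad.
- reagent: Bystander: amber bottle, 52 mm diameter, 115 mm high, just outside one rail; origin at the centre of its underside. Leave it.
- jar: Bystander: glass jar, 56 mm diameter, 70 mm high, just outside the other rail; origin at the centre of its underside. Leave it.
- beaker: Bystander: glass beaker, 64 mm diameter, 80 mm high, beside the cabinet's path; origin at the centre of its underside. Leave it.
- mailer: Bystander: flat grey slide mailer box 85 x 50 x 24 mm beside the cabinet's path; origin at the centre of its underside. Leave it.
- timer: Bystander: white lab timer 45 x 65 x 30 mm, off to one side; origin at the centre of its underside. Leave it.
- stain_rack: Bystander: white slide rack 70 x 160 x 33 mm, off to one side; origin at the centre of its underside. Leave it.
- upper: Grey case with four flat drawers, fixed on the tray's rear: 65 mm deep (cabinet x -7.5 to +57.5 mm, so the tray stands 50 mm proud on the near side), 126 mm wide, 142 mm high (cabinet z 28 to 170 mm); origin at the centre of the tray's top. Not to be touched, so keep the gripper's body off it: fingers upright or leaning their tips forward a little.
- handle: The wire carrying handle, fixed on top of the case: a bar along y, 80 mm long, 8 mm thick, at cabinet x = 25 mm, z = 192 mm; its origin is 170 mm above the cabinet's origin. Not to be touched.
Things that resemble listed ones, but are neither listed nor needed, are in the scene too. Leave any pink or red look-alike of the frame alone.

How it is judged:
By the outcome, as a careful person would: the job done as asked, in the order asked, and still so for the second after the job is handed in, with the robot touching nothing.
It also fails if it takes over 48 s, if anything falls off the work surface, if the arm or the gripper's body presses on something with over 40 N, if the wrist force passes 120 N, or if a joint passes its speed limit or range.

## Working session

There is one attempt and no reset: what is moved stays moved. The work goes in short steps, Python scripts to look and compute and a tool call to move; the robot and the scene stay as the last step left them, time stands still between calls to the robot, and variables do not carry over. Pictures are saved under pics/ and viewed, at most 10 in all, crops included, and the job is handed in when it is done.

Besides the shell and the picture viewer there is one more tool, called after ">>>" by a JSON object that holds its "fn" and its "kwargs". arm_command: Moves the arm, as the interface text tells. Its arguments: {"type":"object","properties":{"plan":{"type":"array"},"newtons":{"type":"number"}},"required":["plan"]}

```bash
mkdir -p pics
cat > h.py <<'E'
import numpy as np, cv2
from cell import manip, eyes, ticket
from scipy.spatial.transform import Rotation as R
def cam(n):
    c=eyes.camera(n); return c
def rot(c):
    o=np.array(c["orientation"]); 
    return o if o.shape==(3,3) else R.from_euler('xyz',o).as_matrix()
def cloud(c):
    z=c["z_map"]; v,u=np.mgrid[:480,:640]
    P=np.stack([(u-c["cx"])/c["fx"]*z,(v-c["cy"])/c["fy"]*z,z],-1)
    return P@rot(c).T+np.array(c["eye"])
E
python3 - <<'E'
from h import *
for n in("scene","top"):
    c=cam(n); cv2.imwrite(f"pics/{n}0.png",c["img"]); np.save(n+"0.npy",cloud(c)); print(n,c["eye"],c["orientation"],c["fx"])
    np.save(n+"0i.npy",c["img"])
print(manip.read_state())
E
```

```text
scene [1269.00092862 -322.59588299 1039.91265437] [-2.41205652 -0.00644035  1.19455471] 469.591826246574
top [ 339.78447479  -35.53452247 1403.83794467] [-2.98250179  0.00571734 -1.55500617] 505.3823643971925
{'clock': 0.1, 'joints': array([ 1.13738718e+00,  3.00389181e-01,  1.52149897e+00, -2.05538711e-05,
        1.32075026e+00, -6.66016187e-02]), 'qd': array([-0.00064254, -0.00358644, -0.0002236 , -0.00022935,  0.0008967 ,
        0.00208464]), 'effort': array([ 1.92056441e-04, -5.32640469e+01, -3.53280544e+01,  7.08972942e-02,
        2.35706067e-02, -7.70133192e-05]), 'eef_pos': array([197.15751472, 513.18963903, 204.96601289]), 'eef_rot': array([-3.14054789e+00, -4.97325064e-05,  2.77479019e+00]), 'wrist_force': array([0.34730802, 0.13129292, 0.04865565]), 'moment': array([-0.02682122,  0.01124055,  0.00959174]), 'finger_force': 0.0, 'finger_gap': 94.07792009019042}
```

View pics/top0.png

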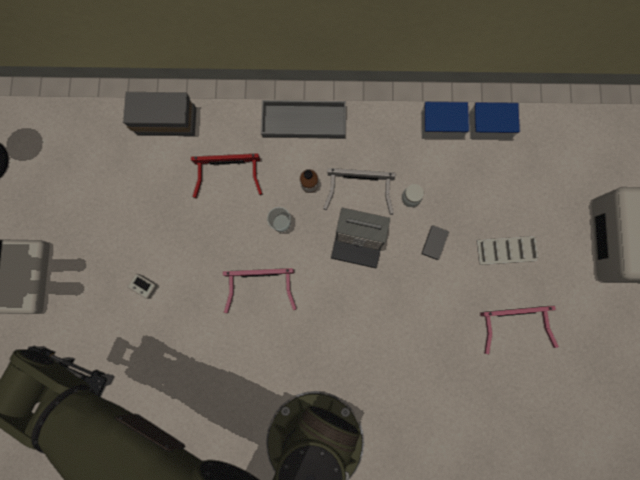

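View pics/scene0.png

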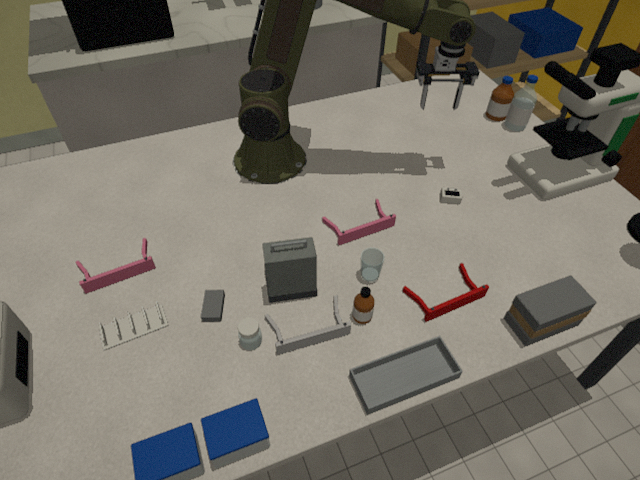

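The top view shows the cabinet at about (360,237). Four U-frames could be the one meant: grey (360,185), red (227,172), pink (260,285) and pink (520,325). Only the grey one is bare aluminium and straight ahead of the cabinet, with the bottle (309,180) and jar (414,195) at its rails. Next I'll confirm it in a crop and measure.

Run:
```python
from h import *
i=np.load("top0i.npy"); P=np.load("top0.npy")
cv2.imwrite("pics/crop.png",cv2.resize(i[150:290,260:460],None,fx=4,fy=4,interpolation=cv2.INTER_CUBIC))
v,u=np.mgrid[:480,:640]
win=(u>315)&(u<400)&(v>160)&(v<275)
z=P[...,2]
def rect(m,n):
    m=m.astype(np.uint8); k,l,s,_=cv2.connectedComponentsWithStats(m)
    j=1+np.argmax(s[1:,4]); q=P[l==j]; r=cv2.minAreaRect(q[:,:2].astype(np.float32)); print(n,len(q),r,'z',np.median(q[:,2])); print(cv2.boxPoints(r).round(1).tolist())
rect(win&(z>20)&(z<36)&(v>225),"tray")
rect(win&(z>160)&(z<180),"case top")
rect(win&(z>12)&(z<45)&(v<214),"frame")
w=P[win&(v<214)]; print(np.median(P[270:300,340:400,2]))
g=i.max(2)
for r in range(166,216,3):
    a=[(c,int(g[r,c]),P[r,c].round(0).tolist()) for c in range(318,400) if 9<z[r,c]<60]
    if a: print(r,a[0],a[-1],len(a))
for n,(x0,x1,y0,y1) in dict(bottle=(295,322,165,195),jar=(400,428,180,210),beaker=(262,298,203,238),mailer=(420,452,222,262)).items():
    q=P[y0:y1,x0:x1].reshape(-1,3); q=q[q[:,2]>12]; print(n,q.min(0).round(),q.max(0).round())
```

```text
tray 864 ((500.232421875, -101.76144409179688), (129.56524658203125, 55.29224395751953), 78.33760070800781) z 27.824854508256067
[[460.1000061035156, -159.60000610351562], [514.2000122070312, -170.8000030517578], [540.4000244140625, -43.900001525878906], [486.29998779296875, -32.70000076293945]]
case top 1233 ((553.8695068359375, -112.88023376464844), (125.75718688964844, 67.66841125488281), 78.36810302734375) z 169.6252129830675
[[508.1000061035156, -167.60000610351562], [574.2999877929688, -181.3000030517578], [599.7000122070312, -58.099998474121094], [533.4000244140625, -44.5]]
frame 646 ((676.0065307617188, -111.96746826171875), (194.07383728027344, 113.25704956054688), 86.37812042236328) z 24.326136735381283
[[613.4000244140625, -205.1999969482422], [726.4000244140625, -212.39999389648438], [738.7000122070312, -18.700000762939453], [625.5999755859375, -11.5]]
-0.18553038896016005
169 (327, 128, [732.0, -22.0, 43.0]) (350, 119, [734.0, -86.0, 39.0]) 24
172 (327, 102, [724.0, -22.0, 40.0]) (392, 116, [725.0, -202.0, 44.0]) 66
175 (328, 86, [723.0, -25.0, 11.0]) (394, 120, [716.0, 
[... 366 characters left out ...]
, 21.0]) 7
193 (329, 125, [668.0, -28.0, 21.0]) (388, 116, [669.0, -193.0, 28.0]) 8
196 (327, 121, [661.0, -23.0, 15.0]) (388, 124, [662.0, -193.0, 23.0]) 9
199 (326, 124, [651.0, -20.0, 22.0]) (389, 123, [654.0, -197.0, 18.0]) 8
202 (325, 127, [643.0, -17.0, 21.0]) (390, 118, [645.0, -199.0, 20.0]) 9
205 (324, 122, [634.0, -15.0, 22.0]) (391, 119, [637.0, -202.0, 19.0]) 9
208 (323, 109, [626.0, -12.0, 16.0]) (391, 125, [628.0, -202.0, 19.0]) 8
211 (389, 95, [621.0, -197.0, 14.0]) (392, 128, [620.0, -205.0, 21.0]) 4
bottle [340. -36.  14.] [ 722.   55. 1404.]
jar [ 340. -283.   12.] [ 686.  -36. 1404.]
beaker [340. -36.  12.] [ 615.  138. 1404.]
mailer [ 340. -359.   12.] [ 581.  -36. 1404.]
```

View pics/crop.png

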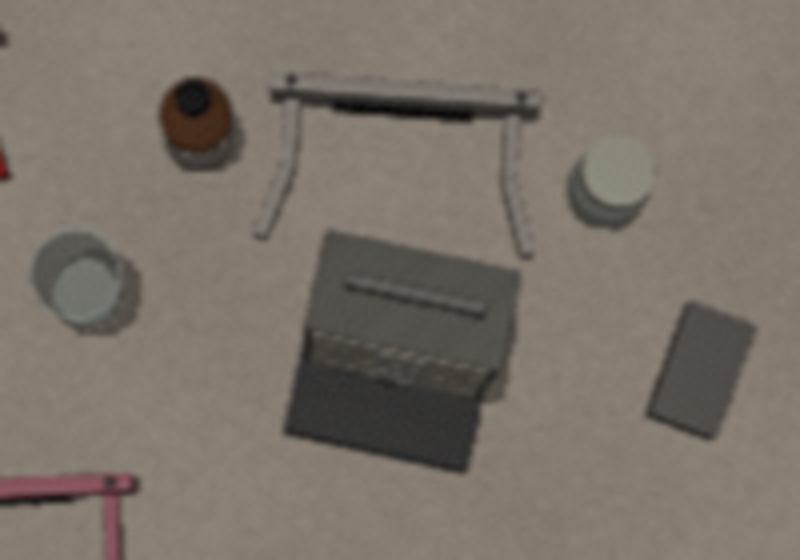

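The crop confirms it: grey aluminium frame with a black bumper at (400,105), its mouth facing the cabinet. The tray's near edge runs from (287,432) to (465,470). First I'll turn to the tray's yaw and travel at height to a point behind it.

>>> {"fn": "arm_command", "kwargs": {"plan": [[1,0,0,0,-0.08],[1,0,0,0,-0.083],[1,-0.0222,-0.0338,0,0],[1,-0.0222,-0.0338,0,0],[1,-0.0222,-0.0338,0,0],[1,-0.0222,-0.0338,0,0],[1,-0.0222,-0.0338,0,0],[1,-0.0222,-0.0338,0,0],[1,-0.0222,-0.0338,0,0],[1,-0.0222,-0.0338,0,0],[1,-0.0222,-0.0338,0,0],[1,-0.0222,-0.0338,0,0],[1,-0.0222,-0.0338,0,0],[1,-0.0222,-0.0338,0,0],[1,-0.0222,-0.0338,0,0],[1,-0.0222,-0.0338,0,0],[1,-0.0222,-0.0338,0,0],[1,-0.0222,-0.0338,0,0]]}}

```text
clock: 2.35
eef_pos: [435.8, -89.4, 205.3]
eef_rot: [3.142, -0.0, 2.938]
wrist_force: [-0.2, -0.1, -0.4]
finger_gap: 93.9
finger_force: 0.0
```

Run:
```python
from h import *
i=np.load("top0i.npy"); P=np.load("top0.npy"); z=P[...,2]; v,u=np.mgrid[:480,:640]
g=i.max(2)
c=cam("top"); Rm=rot(c); e=np.array(c["eye"])
def ray(u,v,h):
    d=np.array([(u-c["cx"])/c["fx"],(v-c["cy"])/c["fy"],1])@Rm.T; return e+d*((h-e[2])/d[2])
mid=[];L=[];Rr=[]
for r in range(180,211):
    f=lambda a,b:(lambda w:(w*np.arange(a,b)).sum()/w.sum())(np.clip(g[r,a:b].astype(float)-g[r,a:b].astype(float).mean(),0,None)*1.0)
    q=[]
    for a,b in((320,340),(380,397)):
        m=[cc for cc in range(a,b) if 9<z[r,cc]<32]
        if len(m)>=3: q.append(ray((m[0]+m[-1])/2,r,20))
    if len(q)==2: L.append(q[0]);Rr.append(q[1])
L=np.array(L);Rr=np.array(Rr)
M=(L+Rr)/2; p=np.polyfit(M[:,0],M[:,1],1); print("midline yaw",np.arctan(p[0]),"y at 660,640,690",np.polyval(p,[660,640,690]), "tips",L[-1],Rr[-1],len(L))
for k in range(0,len(L),3): print(L[k].round(1),Rr[k].round(1))
b=(u>322)&(u<400)&(v>160)&(v<185)&(z>33)&(z<60); q=P[b]; print(q[:,2].mean())
print(cv2.minAreaRect(q[:,:2].astype(np.float32)))
# bar: centre per column
cols=[(q_[:,0].mean(),q_[:,0].min(),q_[:,0].max(),q_[:,1].mean()) for cc in range(330,393) if len(q_:=P[160:185,cc][b[160:185,cc]])]
cols=np.array(cols)
for k in range(3): pp=np.polyfit(cols[:,3],cols[:,k],1); print("bar yaw",-np.arctan(pp[0]),"x at y=-112",np.polyval(pp,-112))
s=manip.read_state(); print(s["eef_pos"],s["eef_rot"],s["joints"],s["clock"])
```

```text
midline yaw -0.09327775143856122 y at 660,640,690 [-109.7660296  -107.89504511 -112.57250634] tips [625.59181845 -16.27286305  20.        ] [ 628.24231356 -197.69771508   20.        ] 28
[706.4 -36.1  20. ] [ 708.6 -192.4   20. ]
[694.8 -34.8  20. ] [ 697.  -190.9   20. ]
[686.1 -35.   20. ] [ 688.3 -189.5   20. ]
[677.4 -33.7  20. ] [ 679.7 -189.5   20. ]
[668.8 -32.4  20. ] [ 671.  -189.5   20. ]
[660.1 -28.3  20. ] [ 662.4 -189.4   20. ]
[651.4 -24.3  20. ] [ 653.9 -192.2   20. ]
[642.8 -21.6  20. ] [ 645.3 -195.    20. ]
[634.2 -18.9  20. ] [ 636.8 -196.3   20. ]
[625.6 -16.3  20. ] [ 628.2 -197.7   20. ]
43.33672385684057
((724.1998901367188, -115.36177825927734), (188.2172393798828, 15.922271728515625), 86.6272201538086)
bar yaw -0.058797570647262654 x at y=-112 723.4823073300801
bar yaw -0.058628682793344995 x at y=-112 718.6827104657689
bar yaw -0.05685323517825388 x at y=-112 729.20913264641
[436.94430964 -92.46753262 205.11892051] [-3.14071605e+00  3.59613196e-05  2.93646222e+00] [-2.90057713e-01  6.74821780e-02  1.79697260e+00 -9.09351254e-04
  1.27702780e+00 -1.65546033e+00] 2.4
```

>>> {"fn": "arm_command", "kwargs": {"plan": [[1,0,0.004,0.03,0],[1,0,0,0.04,0],[1,0,0,0.04,0],[1,0,0,0.04,0],[1,0,0,0.03,0],[1,0,0,0.017,0],[1,0,0,0,0],[1,0,0,0,0],[1,-0.01,0,0,0],[1,-0.006,0,0,0],[1,-0.003,0,0,0],[1,-0.002,0,0,0],[1,0,0,0,0],[1,0,0,0,0]]}}

```text
clock: 4.15
eef_pos: [456.9, -88.4, 8.4]
eef_rot: [-3.142, -0.0, 2.938]
wrist_force: [0.2, 0.6, -0.3]
finger_gap: 94.4
finger_force: 0.0
```

Run:
```python
from h import *
s=manip.read_state(); print(s["eef_pos"],s["eef_rot"],s["wrist_force"],s["clock"])
c=cam("scene"); cv2.imwrite("pics/scene1.png",cv2.resize(c["img"][180:360,180:420],None,fx=3,fy=3,interpolation=cv2.INTER_CUBIC))
```

```text
[456.87584105 -88.3758056    8.42563848] [-3.14159265e+00 -1.76575939e-04  2.93782897e+00] [ 0.16041823  0.60468058 -0.2564675 ] 4.15
```

View pics/scene1.png

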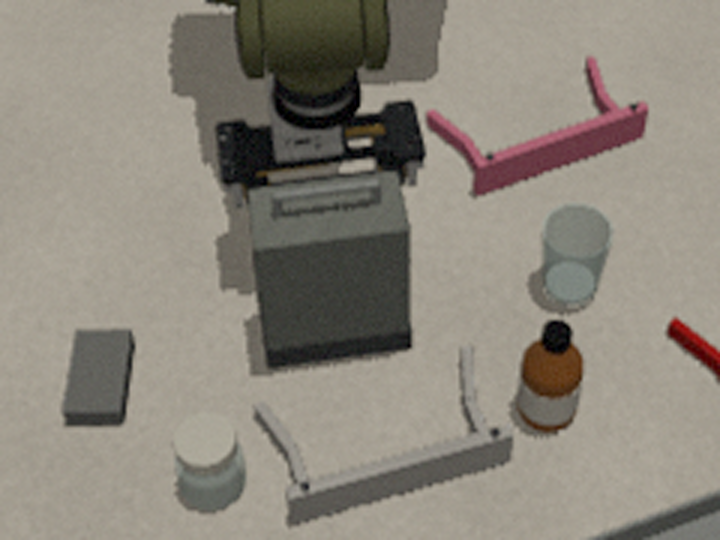

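The scene view shows the gripper behind the cabinet, with clear space to the case. The frame, at about (400,480) in the crop, is empty. Next is a gentle approach until contact.

>>> {"fn": "arm_command", "kwargs": {"plan": [[1,-0.001,-0.002,0,0],[1,-0.002,-0.0025,0,0],[1,-0.002,0,0,0],[1,-0.002,0,0,0],[1,-0.0015,0,0,0],[1,-0.001,0,0,0],[1,-0.001,0,0,0],[1,0,0,0,0]]}}

```text
clock: 5.2
eef_pos: [463.3, -94.3, 8.2]
eef_rot: [3.142, -0.008, 2.938]
wrist_force: [-25.7, 3.5, 22.1]
finger_gap: 94.2
finger_force: 12.7
```

Run:
```python
from h import *
s=manip.read_state(); print(s["eef_pos"],s["eef_rot"],s["wrist_force"],s["moment"],s["finger_force"],s["clock"])
w=cam("wrist"); t=cam("top"); a=w["img"]
b=cv2.resize(t["img"][190:290,300:420],(576,480),interpolation=cv2.INTER_CUBIC)
cv2.imwrite("pics/w2.png",cv2.resize(np.hstack([a,b]),(800,316)))
P=cloud(t); z=P[...,2]; m=(z>155)&(z<182); m[:195]=0; m[270:]=0; m[:,:325]=0; m[:,400:]=0
k,l,st,_=cv2.connectedComponentsWithStats(m.astype(np.uint8)); q=P[l==1+np.argmax(st[1:,4])]
A=np.c_[q[:,:2]-q[:,:2].mean(0),np.ones(len(q))]; print("plane",np.linalg.lstsq(A,q[:,2],rcond=None)[0],cv2.minAreaRect(q[:,:2].astype(np.float32)))
s=manip.read_state(); print(s["eef_pos"],s["wrist_force"],s["moment"],s["finger_force"])
```

```text
[463.28047097 -94.26267163   8.22326894] [ 3.14153665 -0.00811868  2.93827354] [-25.73058147   3.50549869  22.13353686] [0.65448664 4.4084552  0.04910004] 12.696997225284576 5.2
plane [ 1.33068405e-02 -6.84734716e-04  1.69612917e+02] ((553.8222045898438, -113.00537109375), (126.210693359375, 67.78265380859375), 77.88909912109375)
[463.27407501 -94.25833756   8.20554322] [-24.75139357   3.20916618  21.46208409] [0.63492217 4.36119095 0.05005664] 12.637647092342377
```

View pics/w2.png

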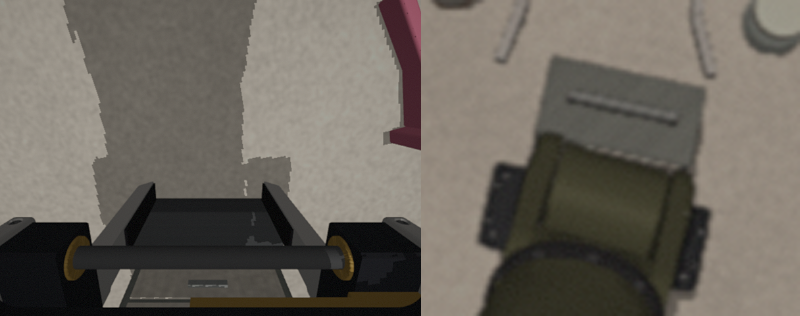

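The cabinet hasn't moved: its top is still at (553.8,-113). Both fingers press evenly on the tray face, but the arm also presses down about 22 N, which pins it. I'll ease off, raise the command a little to drop the vertical load, and go on gently.

>>> {"fn": "arm_command", "kwargs": {"plan": [[1,0.002,0,0,0],[1,0,0,-0.001,0],[1,0,0,-0.001,0],[1,0,0,0,0]]}}

```text
clock: 5.8
eef_pos: [463.3, -94.2, 9.7]
eef_rot: [3.141, -0.003, 2.938]
wrist_force: [-6.6, 1.3, -4.2]
finger_gap: 94.0
finger_force: 2.7
```

>>> {"fn": "arm_command", "kwargs": {"plan": [[1,-0.001,0,0,0],[1,-0.001,0,0,0],[1,-0.001,0.0001,0,0],[1,-0.001,0.0001,0,0]]}}

```text
clock: 6.3
eef_pos: [466.9, -94.8, 9.5]
eef_rot: [3.141, -0.004, 2.938]
wrist_force: [-6.3, 2.2, -3.7]
finger_gap: 94.3
finger_force: 3.8
```

>>> {"fn": "arm_command", "kwargs": {"plan": [[1,-0.002,0.0002,0.0003,-0.004],[1,-0.002,0.0002,0,-0.004],[1,-0.002,0.0002,0,-0.004],[1,-0.002,0.0002,0,-0.004],[1,-0.002,0.0002,0,-0.004],[1,-0.002,0.0002,0,-0.004],[1,-0.002,0.0001,0,-0.004],[1,-0.002,0.0001,0,-0.004],[1,-0.002,0.0001,0,-0.004],[1,-0.002,0.0001,0,-0.004],[1,-0.002,0.0001,0,-0.004],[1,-0.002,0.0001,0,-0.004]]}}

```text
clock: 7.8
eef_pos: [490.7, -97.5, 9.4]
eef_rot: [3.141, -0.005, 2.986]
wrist_force: [-11.5, -0.2, 1.7]
finger_gap: 93.9
finger_force: 5.5
```

```bash
cat > look.py <<'E'
from h import *
import sys
s=manip.read_state(); print(s["eef_pos"].round(1),s["eef_rot"].round(4),s["wrist_force"].round(1),s["finger_force"],s["clock"])
t=cam("top"); P=cloud(t); z=P[...,2]; m=(z>155)&(z<182); m[:150]=0; m[270:]=0; m[:,:325]=0; m[:,400:]=0
# far strip of the top is unoccluded: fit its far edge
k,l,st,_=cv2.connectedComponentsWithStats(m.astype(np.uint8)); q=P[l==1+np.argmax(st[1:,4])]
r=cv2.minAreaRect(q[:,:2].astype(np.float32)); A=np.c_[q[:,:2]-q[:,:2].mean(0),np.ones(len(q))]
print("tilt",np.linalg.lstsq(A,q[:,2],rcond=None)[0].round(4),r)
yaw=np.radians(r[2]-90 if r[2]>45 else r[2]); yaw=yaw
print("yaw",yaw,"centre",np.array(r[0])-25*np.array([np.cos(yaw),np.sin(yaw)]))
if len(sys.argv)>1: cv2.imwrite(sys.argv[1],cv2.resize(t["img"][140:300,280:440],(600,600),interpolation=cv2.INTER_CUBIC))
E
python3 look.py
```

```text
[490.7 -97.5   9.4] [ 3.1414 -0.0046  2.9857] [-11.5  -0.2   1.7] 5.463056266307831 7.8
tilt [1.140000e-02 2.300000e-03 1.697023e+02] ((582.370361328125, -111.97821044921875), (125.82976531982422, 67.246337890625), 81.15203857421875)
yaw -0.1544260589693347 centre [ 557.667862   -108.13288511]
```

>>> {"fn": "arm_command", "kwargs": {"plan": [[1,-0.002,0.0001,0,-0.004],[1,-0.002,0.0001,0,-0.004],[1,-0.002,0.0001,0,-0.004],[1,-0.002,0.0001,0,-0.004],[1,-0.002,0.0001,0,-0.004],[1,-0.002,0.0001,0,-0.004],[1,-0.002,0.0001,0,-0.004],[1,-0.002,0,0,-0.004],[1,-0.002,0,0,-0.004],[1,-0.002,0,0,-0.004],[1,-0.002,0,0,-0.004],[1,-0.002,0,0,-0.004],[1,-0.002,0,0,-0.004],[1,-0.002,0,0,-0.004],[1,-0.002,0,0,-0.004],[1,-0.002,0,0,-0.004]]}}

```text
clock: 9.85
eef_pos: [522.5, -100.9, 9.4]
eef_rot: [3.141, -0.005, 3.05]
wrist_force: [-11.5, 0.4, 2.6]
finger_gap: 94.2
finger_force: 5.8
```

```bash
python3 look.py pics/t3.png
```

```text
[ 522.5 -100.9    9.4] [ 3.1413 -0.0047  3.0498] [-11.5   0.4   2.6] 5.788406878709793 9.85
tilt [6.400000e-03 3.600000e-03 1.697531e+02] ((614.55224609375, -109.60417175292969), (126.45895385742188, 67.40064239501953), 83.95603942871094)
yaw -0.1054870118297116 centre [ 589.69121103 -106.9718846 ]
```

View pics/t3.png

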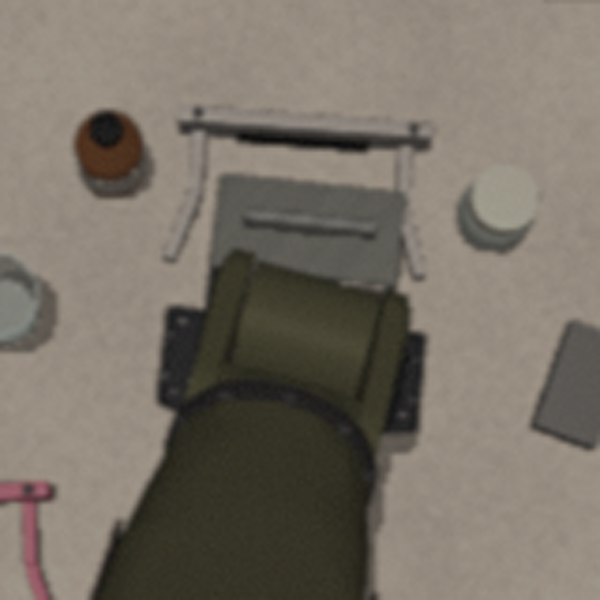

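The cabinet is entering the mouth on the axis: in the picture its top spans (215–405, 175–285), between the lead-ins at (170,258) and (420,275). I'll continue.

>>> {"fn": "arm_command", "kwargs": {"plan": [[1,-0.002,0,0,-0.003],[1,-0.002,0,0,-0.003],[1,-0.002,0,0,-0.003],[1,-0.002,0,0,-0.003],[1,-0.002,0,0,-0.003],[1,-0.002,0,0,-0.003],[1,-0.002,0,0,-0.003],[1,-0.002,0,0,-0.003],[1,-0.002,0,0,-0.003],[1,-0.002,0,0,-0.003],[1,-0.002,-0.0001,0,-0.003],[1,-0.002,-0.0001,0,0],[1,-0.002,-0.0001,0,0],[1,-0.002,-0.0001,0,0],[1,-0.002,-0.0001,0,0],[1,-0.002,-0.0001,0,0],[1,-0.002,-0.0001,0,0],[1,-0.002,-0.0001,0,0]]}}

```text
clock: 12.15
eef_pos: [558.5, -104.0, 9.4]
eef_rot: [3.141, -0.005, 3.083]
wrist_force: [-11.6, 1.0, 2.6]
finger_gap: 94.2
finger_force: 5.9
```

```bash
python3 look.py
```

```text
[ 558.5 -104.     9.4] [ 3.1411 -0.0046  3.083 ] [-11.6   1.    2.6] 5.880933254957199 12.15
tilt [-3.000000e-04 -6.000000e-04  1.698576e+02] ((651.1592407226562, -109.65970611572266), (126.08527374267578, 65.60037231445312), 86.15691375732422)
yaw -0.06707450837279019 centre [ 626.21545701 -107.98410049]
```

>>> {"fn": "arm_command", "kwargs": {"plan": [[1,-0.002,-0.0001,0,0],[1,-0.002,-0.0001,0,0],[1,-0.002,-0.0001,0,0],[1,-0.002,-0.0001,0,0],[1,-0.002,-0.0001,0,0],[1,-0.002,0,0,0],[1,-0.002,0,0,0],[1,-0.002,0,0,0],[1,-0.002,0,0,0],[1,-0.002,0,0,0],[1,-0.001,0,0,0],[1,-0.001,0,0,0],[1,-0.001,0,0,0]]}}

```text
clock: 13.82
eef_pos: [581.3, -106.0, 9.4]
eef_rot: [3.141, -0.005, 3.083]
wrist_force: [-12.1, 0.5, 4.4]
finger_gap: 93.8
finger_force: 6.1
```

```bash
python3 look.py pics/t4.png
```

```text
[ 581.3 -106.     9.4] [ 3.1412 -0.0047  3.0828] [-12.1   0.5   4.4] 6.0571834444999695 13.825
tilt [-5.900000e-03 -2.300000e-03  1.697385e+02] ((674.341796875, -111.4757308959961), (125.84795379638672, 66.33203125), 85.97158813476562)
yaw -0.07030905067474594 centre [ 649.40356346 -109.71945245]
```

View pics/t4.png

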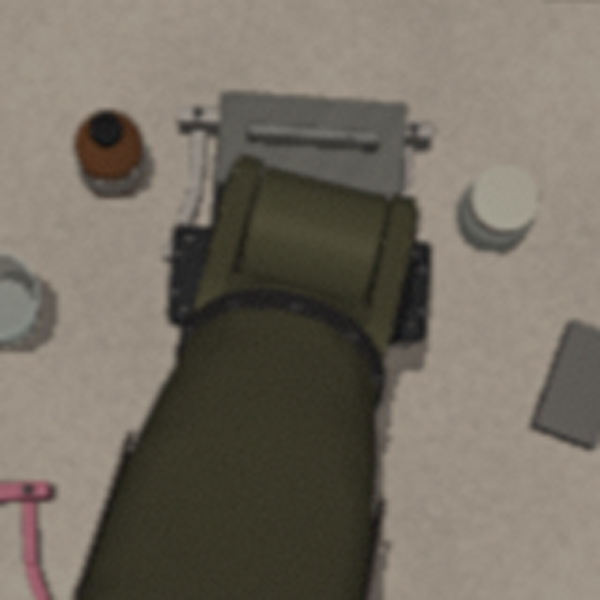

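The cabinet is nearly home, centred between the rails, with the bottle and jar untouched. I'll creep the last few mm and watch the force.

>>> {"fn": "arm_command", "kwargs": {"plan": [[1,-0.001,0,0,0],[1,-0.001,0,0,0],[1,-0.001,0,0,0],[1,-0.001,0,0,0]]}}

```text
clock: 14.38
eef_pos: [585.3, -106.2, 9.4]
eef_rot: [3.141, -0.005, 3.083]
wrist_force: [-11.8, -0.9, 2.7]
finger_gap: 94.4
finger_force: 6.1
```

>>> {"fn": "arm_command", "kwargs": {"plan": [[1,-0.001,0,0,0],[1,-0.001,0,0,0]]}}

```text
clock: 14.62
eef_pos: [587.3, -106.4, 9.4]
eef_rot: [3.141, -0.005, 3.083]
wrist_force: [-12.8, 1.2, 3.9]
finger_gap: 93.9
finger_force: 6.1
```

>>> {"fn": "arm_command", "kwargs": {"plan": [[1,-0.001,0,0,0],[1,-0.001,0,0,0]]}}

```text
clock: 14.88
eef_pos: [589.0, -106.5, 9.4]
eef_rot: [3.141, -0.006, 3.083]
wrist_force: [-18.8, 1.5, 9.2]
finger_gap: 94.0
finger_force: 9.6
```

>>> {"fn": "arm_command", "kwargs": {"plan": [[1,-0.001,0,0,0],[1,-0.001,0,0,0]]}}

```text
clock: 15.12
eef_pos: [589.1, -106.5, 9.4]
eef_rot: [3.141, -0.011, 3.083]
wrist_force: [-35.8, 1.5, 21.3]
finger_gap: 94.1
finger_force: 18.0
```

The bumper is reached: TCP stopped at 589.1 and the force is climbing. I'll hold briefly, then back straight off slowly and rise clear.

>>> {"fn": "arm_command", "kwargs": {"plan": [[1,0,0,0,0],[1,0,0,0,0],[1,0.001,0,0,0],[1,0.001,0,0,0],[1,0.001,0,0,0],[1,0.001,0,0,0],[1,0.002,0,0,0],[1,0.004,0,0,0],[1,0.01,0,0,0],[1,0.02,0,0,0],[1,0.03,0,0,0],[1,0.03,0,0,0],[1,0.03,0,0,0],[1,0.03,0,0,0],[1,0,0,-0.03,0],[1,0,0,-0.04,0],[1,0,0,-0.04,0],[1,0,0,0,0]]}}

```text
clock: 17.38
eef_pos: [434.0, -97.7, 122.6]
eef_rot: [-3.14, 0.005, 3.083]
wrist_force: [-0.7, 0.0, 0.4]
finger_gap: 93.9
finger_force: 0.0
```

```bash
python3 look.py pics/t5.png
python3 - <<'E'
from h import *
t=cam("top");P=cloud(t);z=P[...,2];v,u=np.mgrid[:480,:640]
m=(z>20)&(z<36)&(u>330)&(u<392)&(v>195)&(v<230)
k,l,s,_=cv2.connectedComponentsWithStats(m.astype(np.uint8)); q=P[l==1+np.argmax(s[1:,4])]
r=cv2.minAreaRect(q[:,:2].astype(np.float32)); print("tray",r,cv2.boxPoints(r).round(1).tolist())
E
```

```text
[434.  -97.7 122.6] [-3.1403  0.0052  3.0827] [-0.7  0.   0.4] 0.0 17.375
tilt [ 4.240000e-02 -1.100000e-03  1.692063e+02] ((680.1181640625, -111.93289947509766), (126.07703399658203, 69.56497955322266), 85.93206024169922)
yaw -0.07099894255513096 centre [ 655.18114822 -110.15941676]
tray ((625.828369140625, -108.72836303710938), (129.89964294433594, 53.60053253173828), 86.39705657958984) [[595.0, -171.89999389648438], [648.5, -175.1999969482422], [656.7000122070312, -45.599998474121094], [603.2000122070312, -42.20000076293945]]
```

View pics/t5.png

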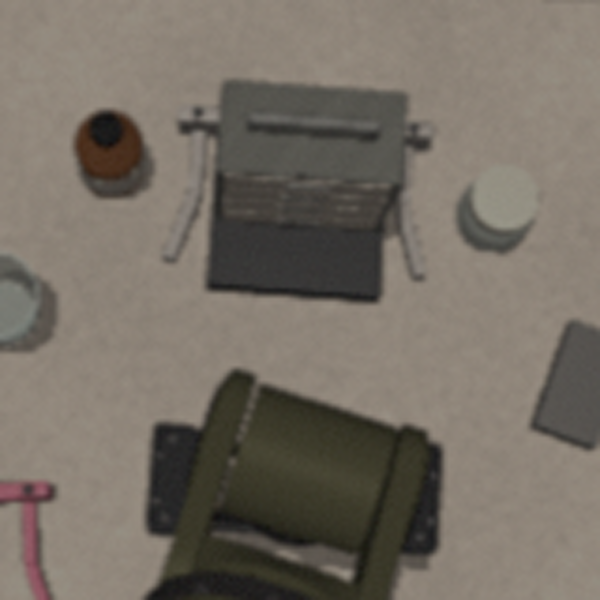

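The cabinet is home at (656.5,-110.7) with yaw -0.063, against the frame's estimated home of (656,-110.9) and -0.058. It stands upright in the frame, the neighbours look undisturbed and the gripper is clear, so I'll hand it in.

```bash
python3 -c "
from cell import ticket
print(ticket.sign_off())"
```

```text
the job is handed in; nothing more can be done
None
```

The cabinet is parked home against the bumper, square to the frame to within what the cameras show, with the gripper clear, and the job was handed in at about 17.5 s (no verdict came back).

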